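Take the lamp cassette out of the exposure lamp dock

ROBOT

A 7-joint arm with a two-finger parallel gripper is mounted at the origin on the work surface. World frame = base frame: x ahead of the robot, y to its left, z up, the work surface at z = 0. Lengths are in m, angles in rad, forces in N, time in s.
With the tool pointing down it reaches from about 0.4 to 0.875 m from the base axis. Payload 19.3 kg.
Tool frame: the origin (TCP) lies on the mounting face of the last link; the fingertips stand 173 mm ahead of it and the grasp point (between the pads) lies 155 mm ahead of it; z points along the fingers, y is the line along which they close (so a half turn about z gives the same grasp; the last joint's range is limited). The gripper opens to 85 mm and grips with 20 to 120 N. Pads are 22 mm wide; open, the fingers measure 114 mm over their backs; the gripper's body (76 mm by 85 mm) begins 54 mm behind the grasp point. The pads swing forward as they close: fully open they stand 13 mm farther back than shut.
Start: joints at [-1.213, 0.521, -0.036, 1.599, 0.021, 1.021, -0.113], TCP at [0.259, 0.569, 0.405] pointing down, gripper open.
Joint ranges: [-2.91, 2.91], [-0.3, 2.13], [-1.5, 1.42], [0.17, 2.43], [-1.26, 4.41], [0.16, 1.93], [-2.52, 2.52]. Speed limits (rad/s): [1.89, 1.89, 2.39, 2.39, 3.01, 3.01, 3.01].

INTERFACE

Orientations are given as [roll, pitch, yaw] about the fixed x, y, z axes, in that order (R = Rz(yaw) Ry(pitch) Rx(roll)).
In Python, from workcell import bot, vision gives the robot as it stands.
- The arm moves only by the shell command python3 -m creep 'ROWS' [FORCE]. ROWS is JSON, a list that holds one entry, the list of rows, each a list of 7 numbers: the opening, from -1 (shut) to 1 (fully open), then the shift along the tool's x, y, z in cm, then the turn, a rotation vector about the tool's x, y, z in rad. In form: [[[grip, tx, ty, tz, rx, ry, rz], ...]]. A call has 1 to 12 rows; each row shifts and turns the commanded pose from where the row before left it, along the tool's axes as they then stand; what a row does not reach is not made up. A row lasts 1/8 s, in which the tool goes at most 62.5 mm and 10.7 degrees, less where a joint would pass 70% of its speed; a pose out of reach is approached as far as the arm can. A call with a gripper value outside its range is refused whole. The fingers move at their own pace and stop on an object; FORCE is the grip in N (left out, the last holds). Time passes only in rows, so rows that do not move let the fingers close. It gives the time, the measured TCP pose, the force, the opening and the grip force at its end, in the units of the state.
- bot.observe(): the state, without advancing time (a new reading comes with each control period).
- vision.grab_frame(name): name is "side" or "top"; returns a dict with "image" (400x640x3 uint8, blue, green, red), "depth" (400x640 float32, m along the optical axis (not along the pixel's ray), 0 where there is no reading), "fovy" (degrees; the focal length in pixels is half the picture's height over the tangent of half this angle, whatever the lens; pixels are square), "cx", "cy" (the principal point, pixels), "k1" (the pictures are not rectified: a ray, as slopes to the right and down, at radius r is drawn at 1 + k1 r^2 times it, then the intrinsics apply), "cam_to_world" (4x4, takes a point from camera to world coordinates). Camera axes: x right, y down, z forward; pixel columns grow to the right and rows downward; lengths in m; the calibration is good to about 2 mm. A picture is of the moment at which its call begins.
- bot.job_done(): hands the job in; it is judged then, once.
The state is a dict: "clock": time; "qpos": joint angles; "qd": joint speeds; "joint_efforts": joint torques, N m; "position": TCP position; "tool_rot": TCP orientation; "force": force on the tool from outside, world axes, zero at the start; "moment": the same for the moment, N m; "grip_width": finger opening in m; "finger_force": force on a finger pad.
Only numpy, scipy, OpenCV 4.12 (cv2) and the standard library are available. Lean on these libraries where they do the work, as an engineer would, in place of code of your own. Each camera call takes 0.05 s, during which the arm holds its last target. There are 200 camera calls.

TASK

The exposure lamp needs its cassette changed. Turn the dial on the dimmer box back until its pointer stands on the long zero mark, and only then pinch the two side catches of the lamp cassette together, lift it straight up out of its dock and finish while still holding it, upright and still, with its underside about 10 cm above the top of the dock. Leave the dial at zero, and do not disturb the jar, tape roll, squeegee and palette knife lying about.

Things in the scene. Friction and masses are not known exactly. Their poses are not given: they have to be found in the camera images.
- dimmer: Dimmer box, fixed to the bench: a low grey box 140 x 140 x 50 mm with a black pointer dial in the middle of its top. Origin at the centre of its underside, z up; the zero mark lies on its +x side (away from the robot). Yaw up to 0.5 rad either way; it stands to the left or right of the robot's forward line.
- zero_mark (a point): Middle of the zero mark on the dimmer's top: a long broad black bar (22 x 5 mm, radial), 48 mm from the dial's axis towards the dimmer's +x. Ten short marks follow it clockwise seen from above, 0.2 rad apart.
- dial (a joint): Angle of the dimmer's dial in rad: 0 when its pointer stands on the zero mark (pointing along the dimmer's +x), growing clockwise seen from above. It can be turned from -0.5 to 2.2 (there is no stop at zero), stays where it is left (friction about 0.04 N m), and starts between 0.6 and 1.5.
- dial_grip (a point): On the dial's vertical axis at grip height, 82 mm above the bench; turns with the dial, its +x axis being the direction of the pointer. The dial is a disc 44 mm across (52 to 62 mm above the bench) under an upright grip bar 44 mm long (along x), 14 mm thick (y), its top 94 mm above the bench.
- dial_pointer (a point): Tip of the dial's pointer nose, 34 mm from the dial's axis and 56 mm above the bench.
- dock: Lamp dock, fixed: a grey box 170 (x) x 130 (y) x 60 mm high with a bay open at the top where the cassette sits. Origin at the centre of its underside, z up; the bay floor is 20 mm up. A ledge on each long side of the bay (underside 48 mm up) holds down the hooks of the cassette's catches until both are pinched in. Yaw up to 0.5 rad; on the other side from the dimmer.
- cassette: Lamp cassette, loose, 0.2 to 0.45 kg, 90 (x) x 44 (y) x 82 mm, seated amid the dock's bay with 1.5 mm play, axes along the dock's. Origin: centre of its underside, 20 mm above the bench when seated; end shoulders stand 4 mm above the dock's top. On its +y and -y sides an upright catch tab, 26 mm wide (x), tops 88 mm above the origin; outer faces 52 mm apart free, 36 mm pinched.
- catch_left (a joint): How far the catch on the cassette's +y side is pressed inward, in m: 0 free, 0.008 fully in, straight along y. Its spring takes 4 N to start and 8 N when fully in, and pushes it out again when let go. Its hook clears the ledge from 0.005 on (press fully, as the cassette has play). The gripper carries the cassette by both pinched tabs.
- catch_right (a joint): The same for the catch on the cassette's -y side.
- catch_left_pad (a point): Point on the outer face of the +y catch tab, in its middle, 70 mm above the cassette's origin (30 mm above the dock's top while seated): where a finger presses. Moves with the catch.
- catch_right_pad (a point): The same on the -y catch tab.
- ink_jar: Bystander: closed ink jar 70 mm across, 85 mm high, standing on the bench. Origin at the centre of its underside.
- tape_roll: Bystander: empty cardboard-coloured tape core lying flat, 100 mm across, 48 mm high. Origin at the centre of its underside.
- squeegee: Bystander: wooden squeegee 240 mm long (y), 30 mm wide, 50 mm high, beyond the work. Origin at the centre of the wooden handle's underside.
- palette_knife: Bystander: spatula-like palette knife lying on the bench, about 280 mm long. Origin on its underside, at the bench.
Things that resemble listed ones, but are neither listed nor needed, are in the scene too. Leave any purple look-alike of the dock alone.

How it is judged:
On the way:
1. the dial is turned to zero and left there, with the cassette still seated in its dock (value of joint dial between -0.12 and 0.12 rad and z of cassette in the frame of dock below 0.026 m and contact force between the fingers and dimmer below 0.1 N), for 0.3 s.
At the end, for the whole second after the job is handed in: The dial is within 0.12 rad of zero; the cassette is held by the fingers with both catches pressed in by more than 5 mm, its underside more than 50 mm above the top of the dock, within 0.25 rad of upright, still (under 0.03 m/s) and touching neither dock nor dimmer box (value of joint dial between -0.12 and 0.12 rad and z of cassette in the frame of dock above 0.11 m and angle between cassette's own z axis and vertical below 0.25 rad and value of joint each of catch_left, catch_right above 0.005 m and contact force between the fingers and cassette above 3 N and contact force between cassette and dock below 0.1 N and contact force between cassette and dimmer below 0.1 N and linear speed of cassette below 0.03 m/s); the arm keeps its last pose, push and grip.
It fails at once if the ink jar is pushed more than 30 mm or tipped (distance of ink_jar from where it was at the start of the episode above 0.03 m or angle between ink_jar's own z axis and vertical above 0.4 rad).
It fails at once if the tape roll is pushed more than 30 mm or tipped (distance of tape_roll from where it was at the start of the episode above 0.03 m or angle between tape_roll's own z axis and vertical above 0.4 rad).
It fails at once if the squeegee is pushed more than 30 mm or tipped (distance of squeegee from where it was at the start of the episode above 0.03 m or angle between squeegee's own z axis and vertical above 0.4 rad).
It fails at once if the palette knife is pushed more than 30 mm or tipped (distance of palette_knife from where it was at the start of the episode above 0.03 m or angle between palette_knife's own z axis and vertical above 0.4 rad).
It also fails if it takes over 51 s, if anything falls off the work surface, if the arm or the gripper's body presses on something with over 40 N, if the wrist force passes 120 N, or if a joint passes its speed limit or range.

## Working session

There is one attempt and no reset: what is moved stays moved. The work goes in short steps, Python scripts to look and compute and a shell command to move; the robot and the scene stay as the last step left them, time stands still between calls to the robot, and variables do not carry over. Pictures are saved under pics/ and viewed, at most 10 in all, crops included, and the job is handed in when it is done.

```bash
ls; mkdir -p pics
cat > h.py <<'E'
import numpy as np, cv2, pickle
from workcell import bot, vision
def grab(n,tag):
    f=vision.grab_frame(n); pickle.dump(f,open(f'{tag}.pkl','wb')); return f
def load(tag): return pickle.load(open(f'{tag}.pkl','rb'))
def K(f):
    F=200/np.tan(np.radians(f['fovy'])/2); return np.array([[F,0,f['cx']],[0,F,f['cy']],[0,0,1.]])
def und(f,p):
    return cv2.undistortPoints(np.array(p,float).reshape(-1,1,2),K(f),np.array([f['k1'],0,0,0.])).reshape(-1,2)
def ray(f,p):
    u=und(f,p); T=f['cam_to_world']; d=np.c_[u,np.ones(len(u))]@T[:3,:3].T; return T[:3,3],d
def atz(f,p,z):
    o,d=ray(f,p); return o+d*((z-o[2])/d[:,2])[:,None]
def bydepth(f,p):
    o,d=ray(f,p); p=np.array(p).reshape(-1,2).astype(int); return o+d*f['depth'][p[:,1],p[:,0]][:,None]
def tri(f1,p1,f2,p2):
    o1,d1=ray(f1,p1);o2,d2=ray(f2,p2);out=[]
    for a,b in zip(d1,d2):
        s=np.linalg.lstsq(np.c_[a,-b],o2-o1,rcond=None)[0]; A=o1+a*s[0];B=o2+b*s[1]; out.append([*(A+B)/2,np.linalg.norm(A-B)])
    return np.array(out)
E
python3 - <<'E'
from h import *
for n in('top','side'):
    f=grab(n,n+'0'); cv2.imwrite(f'pics/{n}0.png',f['image']); print(f['fovy'],f['cx'],f['cy'],f['k1'],f['cam_to_world'].round(3).tolist())
print(bot.observe())
E
```

```text
pics
45.80601980124395 323.26751007284213 211.7836636894479 -0.1405704345812394 [[-0.023, -0.995, 0.095, 0.412], [-1.0, 0.021, -0.022, 0.002], [0.02, -0.096, -0.995, 1.413], [0.0, 0.0, 0.0, 1.0]]
44.03285764713564 328.4415031070135 192.1330001285155 0.011247980016446116 [[0.782, -0.419, 0.462, -0.175], [-0.623, -0.543, 0.562, -0.837], [0.015, -0.727, -0.686, 1.104], [0.0, 0.0, 0.0, 1.0]]
{'clock': 0.1, 'qpos': array([-1.21321544,  0.52194825, -0.03632323,  1.59995005,  0.0212336 ,
        1.02108057, -0.11279764]), 'qd': array([-0.00054706, -0.00318892,  0.00053376,  0.00025587,  0.00047132,
        0.00076178, -0.00116094]), 'joint_efforts': array([ 3.99704804e-03, -9.28476405e+01,  1.98473856e+00, -3.70531261e+01,
        1.82422798e-02,  5.44932933e-03, -3.13310329e-05]), 'position': array([0.25925717, 0.56855675, 0.40418743]), 'tool_rot': array([-3.14059715e+00,  9.98516261e-05,  2.71381711e+00]), 'force': array([0.18614856, 0.39134276, 0.06913442]), 'moment': array([ 0.01120216, -0.00924662,  0.00305458]), 'finger_force': 0.0, 'grip_width': 0.08542370463263133}
```

View pics/top0.png

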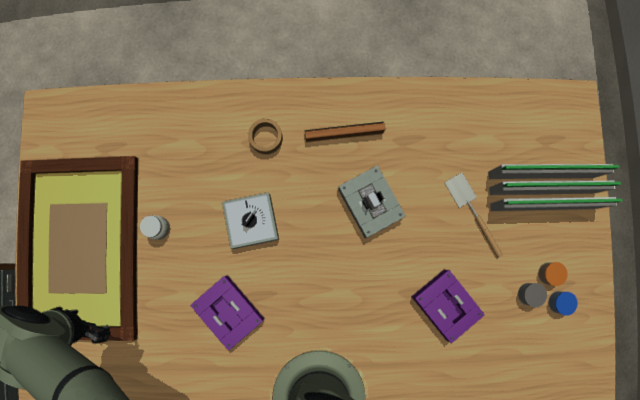

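View pics/side0.png

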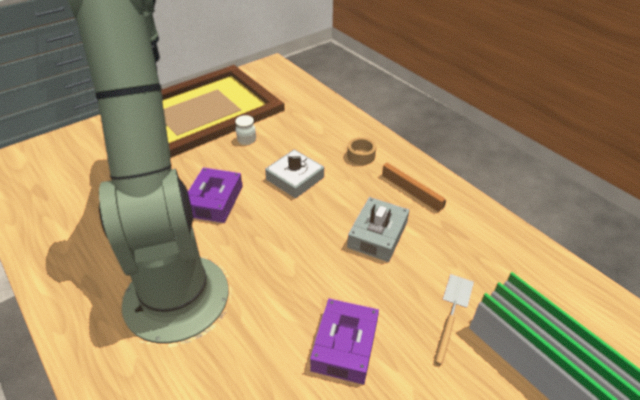

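The top view shows the dimmer at (250,222) and three dock-like things: a grey one at (371,202), and purple ones at (228,313) and (448,306). The grey one fits, because the dock is described as grey and the purple ones are to be left alone. Also visible are the jar (154,228), tape roll (265,136), squeegee (345,131) and palette knife (475,215). I'll confirm with enlarged crops.

Run:
```python
from h import *
def crop(t,x,y,w,h,s): 
    return cv2.resize(load(t)['image'][y:y+h,x:x+w],None,fx=s,fy=s,interpolation=cv2.INTER_CUBIC)
# each tile 400x... scale 5
a=np.hstack([crop('top0',215,180,80,80,5),crop('top0',331,160,80,80,5)])
cv2.imwrite('pics/c1.png',cv2.resize(a,None,fx=1,fy=1))
b=np.hstack([crop('side0',255,140,80,80,5),crop('side0',340,188,80,80,5)])
cv2.imwrite('pics/c2.png',b)
```

```text
(no output)
```

View pics/c1.png

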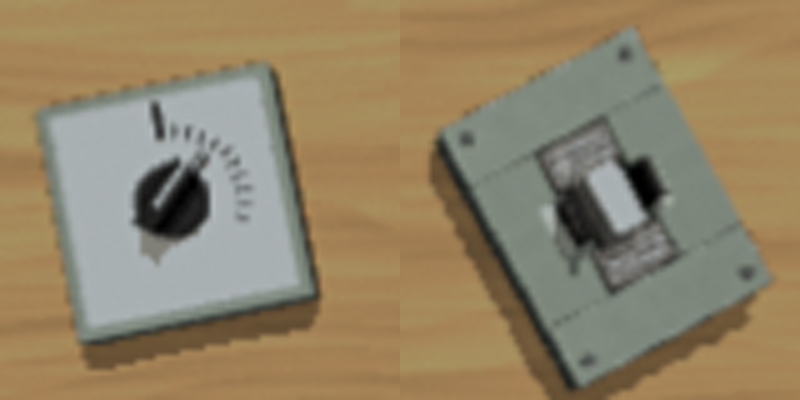

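View pics/c2.png

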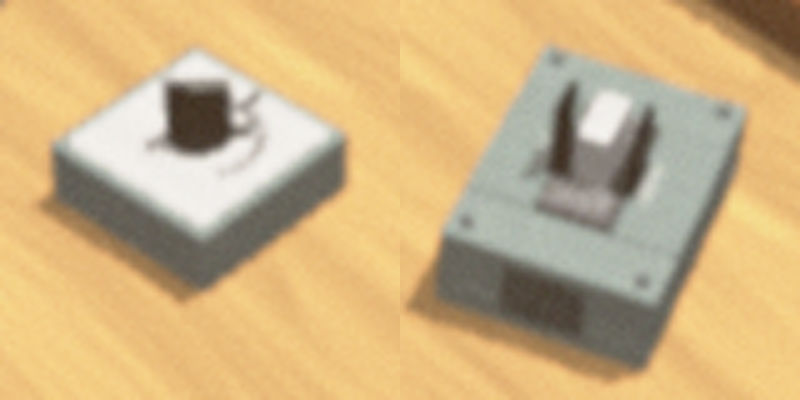

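The left tile of the top crop shows the dimmer with its dial turned clockwise of the zero bar, nose near (203,155). The right tile shows the grey dock with the cassette and its two dark tabs at (575,215) and (648,180). This is the one meant. Next I'll triangulate the top-face corners from both views.

Run:
```python
from h import *
t,s=load('top0'),load('side0')
def c(o,l): return (np.array(l,float)+.5)/5-.5+np.array(o)
Dt=c((215,180),[(38,113),(268,62),(318,297),(80,340)]);Ds=c((255,140),[(197,47),(345,143),(202,240),(55,148)])
Kt=c((331,160),[(40,135),(230,28),(372,280),(178,388)]);Ks=c((340,188),[(148,45),(348,110),(257,305),(42,235)])
for n,a,b,z in(('dim',Dt,Ds,.05),('dock',Kt,Ks,.06)):
    r=tri(t,a,s,b); print(n,r.round(4).tolist())
    for q,nm in((r[:,:3],'tri'),(atz(t,a,z),'topz'),(atz(s,b,z),'sidez')):
        x=(q[0]+q[1]-q[2]-q[3])/2; y=(q[0]+q[3]-q[1]-q[2])/2
        print(nm,q.mean(0).round(4),'len',np.linalg.norm(x).round(4),np.linalg.norm(y).round(4),'yaw',np.arctan2(x[1],x[0]).round(3),np.arctan2(-y[0],y[1]).round(3))
# marks & dial in top
print('zero ends',atz(t,c((215,180),[(155,103),(160,138)]),.05).round(4).tolist())
print('nose',atz(t,c((215,180),[(204,154)]),.056).round(4).tolist(),'bar line',atz(t,c((215,180),[(155,205),(181,165)]),.094).round(4).tolist(),'disc c',atz(t,c((215,180),[(172,202)]),.062).round(4).tolist())
print('nose tri',)
# cassette top: white centre and tabs
print('cass top', tri(t,c((331,160),[(214,200),(173,212),(247,178)]),s,c((340,188),[(207,115),(170,88),(247,110)])).round(4).tolist())
print('bench',atz(t,[(300,290)],0),bydepth(t,[(300,290),(154,228),(265,120)]).round(3).tolist())
print('jar,tape,knife',atz(t,[(154,222)],.085).round(3),atz(t,[(265,136)],.048).round(3),atz(t,[(459,190),(498,255)],.01).round(3),atz(t,[(306,136),(384,130)],.05).round(3))
```

```text
dim [[0.576, 0.2658, 0.0508, 0.0021], [0.6029, 0.1334, 0.0405, 0.0056], [0.4652, 0.1047, 0.0519, 0.0038], [0.4444, 0.2428, 0.0444, 0.0013]]
tri [0.5221 0.1867 0.0469] len 0.1371 0.1373 yaw 0.19 0.175
topz [0.5231 0.1854 0.05  ] len 0.137 0.1383 yaw 0.187 0.178
sidez [0.5187 0.1846 0.05  ] len 0.1341 0.1371 yaw 0.182 0.154
dock [[0.6137, -0.0734, 0.0609, 0.0003], [0.6746, -0.1858, 0.0571, 0.0022], [0.525, -0.2632, 0.0588, 0.0022], [0.4658, -0.1491, 0.056, 0.0011]]
tri [ 0.5698 -0.1679  0.0582] len 0.1673 0.1282 yaw 0.475 0.487
topz [ 0.5702 -0.1681  0.06  ] len 0.1671 0.1287 yaw 0.475 0.488
sidez [ 0.5679 -0.1686  0.06  ] len 0.1686 0.1275 yaw 0.477 0.478
zero ends [[0.5813, 0.1969, 0.05], [0.5608, 0.1941, 0.05]]
nose [[0.5503, 0.1679, 0.056]] bar line [[0.5184, 0.191, 0.094], [0.5405, 0.1762, 0.094]] disc c [[0.5225, 0.1858, 0.062]]
nose tri
cass top [[0.5692, -0.1678, 0.1036, 0.0006], [0.562, -0.1437, 0.1107, 0.0005], [0.5805, -0.1858, 0.1149, 0.0024]]
bench [[0.31629577 0.04541733 0.        ]] [[0.316, 0.046, -0.005], [0.504, 0.457, 0.081], [0.819, 0.139, 0.052]]
jar,tape,knife [[0.52  0.456 0.085]] [[0.771 0.139 0.048]] [[ 0.605 -0.444  0.01 ]
 [ 0.404 -0.557  0.01 ]] [[ 0.768  0.018  0.05 ]
 [ 0.783 -0.214  0.05 ]]
```

```bash
cat >> h.py <<'E'
from scipy.spatial.transform import Rotation as R
def need(x,y,z,yaw):
    s=bot.observe(); A=R.from_euler('xyz',s['tool_rot']); B=R.from_euler('xyz',[np.pi,0,yaw])
    print('t',s['clock'],'pos',s['position'].round(4),'rpy',s['tool_rot'].round(3),'q',s['qpos'].round(2),'w',round(s['grip_width'],4),'F',s['force'].round(1),'ff',s['finger_force'])
    print('shift cm',(A.inv().apply(np.array([x,y,z])-s['position'])*100).round(2),'turn',(A.inv()*B).as_rotvec().round(3))
E
python3 -c "
from h import *
need(.5225,.186,.37,-0.59+np.pi)"
```

```text
t 0.1 pos [0.2593 0.5686 0.4042] rpy [-3.141  0.     2.714] q [-1.21  0.52 -0.04  1.6   0.02  1.02 -0.11] w 0.0854 F [0.2 0.4 0.1] ff 0.0
shift cm [-39.82 -23.88   3.45] turn [-0.001  0.     0.162]
```

```bash
python3 -m creep '[[[1,-3.3,-2,0.3,0,0,0],[1,-3.3,-2,0.3,0,0,0],[1,-3.3,-2,0.3,0,0,0],[1,-3.3,-2,0.3,0,0,0],[1,-3.3,-2,0.3,0,0,0],[1,-3.3,-2,0.3,0,0,0],[1,-3.3,-2,0.3,0,0,0],[1,-3.3,-2,0.3,0,0,0],[1,-3.3,-2,0.3,0,0,0],[1,-3.3,-2,0.3,0,0,0],[1,-3.3,-2,0.3,0,0,0],[1,0,0,0,0,0,0.16]]]' 40
python3 -c "
from h import *
need(.5225,.186,.37,-0.59+np.pi)"
```

```text
clock: 1.6
position: [0.4997, 0.2149, 0.3713]
tool_rot: [-3.14, 0.0, 2.547]
force: [-0.3, 0.9, 0.2]
grip_width: 0.0852
finger_force: 0.0
t 1.6 pos [0.4997 0.2149 0.3713] rpy [-3.14   0.     2.547] q [-0.57  0.44  0.08  1.85 -0.04  0.86  0.5 ] w 0.0852 F [-0.3  0.9  0.2] ff 0.0
shift cm [-3.51 -1.12  0.13] turn [-0.001  0.    -0.004]
```

```bash
python3 -m creep '[[[1,-3.5,-1.1,0,0,0,0],[1,0,0,3,0,0,0],[1,0,0,3,0,0,0],[1,0,0,2,0,0,0],[1,0,0,0,0,0,0],[1,0,0,0,0,0,0]]]'
python3 -c "
from h import *
need(.5225,.186,.241,-0.59+np.pi)
for n in ('side','top'): grab(n,n+'1')
a=load('side1')['image'][100:220,215:375];b=load('top1')['image'][160:280,170:330]
cv2.imwrite('pics/a1.png',cv2.resize(np.hstack([a,b]),None,fx=2.5,fy=2.5,interpolation=cv2.INTER_CUBIC))"
```

```text
clock: 2.35
position: [0.5215, 0.1894, 0.2924]
tool_rot: [3.141, 0.0, 2.554]
force: [0.7, 0.3, 0.4]
grip_width: 0.0851
finger_force: 0.0
t 2.35 pos [0.5215 0.1894 0.2924] rpy [3.141 0.    2.554] q [-0.51  0.56  0.07  1.89 -0.06  0.69  0.58] w 0.0851 F [0.7 0.3 0.4] ff 0.0
shift cm [-0.27 -0.23  5.14] turn [0.    0.    0.002]
```

View pics/a1.png

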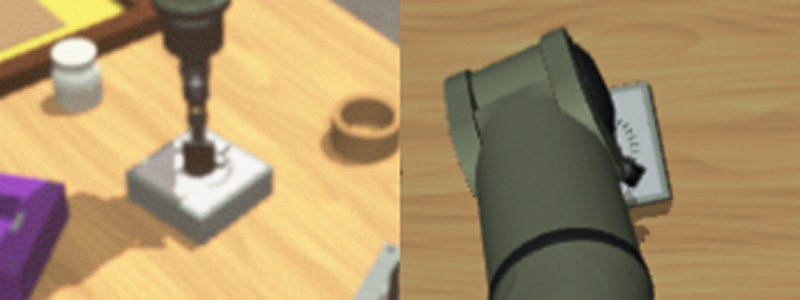

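The side view, in the left half, shows the fingers edge-on right above the dial bar at (197,150). The alignment looks good, so I'll descend and close.

```bash
python3 -m creep '[[[1,-0.3,-0.2,1.5,0,0,0],[1,0,0,2,0,0,0],[1,0,0,1.6,0,0,0],[1,0,0,0,0,0,0],[0,0,0,0,0,0,0],[-1,0,0,0,0,0,0],[-1,0,0,0,0,0,0],[-1,0,0,0,0,0,0],[-1,0,0,0,0,0,0],[-1,0,0,0,0,0,0]]]' 30
python3 -c "
from h import *
need(.5225,.186,.241,0.18+np.pi)"
```

```text
clock: 3.7
position: [0.5232, 0.1869, 0.2413]
tool_rot: [3.139, 0.001, 2.554]
force: [1.9, 5.3, 3.1]
grip_width: 0.0138
finger_force: 34.4
t 3.7 pos [0.5232 0.1869 0.2413] rpy [3.139e+00 1.000e-03 2.554e+00] q [-0.49  0.64  0.06  1.91 -0.06  0.59  0.59] w 0.0138 F [1.9 5.3 3.1] ff 34.36879813671112
shift cm [ 0.01 -0.11  0.03] turn [ 0.002  0.002 -0.767]
```

```bash
python3 -m creep '[[[-1,0,0,0,0,0,-0.1],[-1,0,0,0,0,0,-0.1],[-1,0,0,0,0,0,-0.1],[-1,0,0,0,0,0,-0.1],[-1,0,0,0,0,0,-0.1],[-1,0,0,0,0,0,-0.1],[-1,0,0,0,0,0,-0.1],[-1,0,0,0,0,0,-0.07],[-1,0,0,0,0,0,0],[-1,0,0,0,0,0,0]]]'
python3 -c "
from h import *
need(.5225,.186,.241,0.18+np.pi)"
```

```text
clock: 4.95
position: [0.5234, 0.188, 0.2413]
tool_rot: [3.138, 0.004, -2.958]
force: [4.5, 12.7, -3.3]
grip_width: 0.0132
finger_force: 33.6
t 4.95 pos [0.5234 0.188  0.2413] rpy [ 3.138  0.004 -2.958] q [-0.34  0.64 -0.15  1.9   0.16  0.6   1.16] w 0.0132 F [ 4.5 12.7 -3.3] ff 33.5817950963974
shift cm [ 0.13 -0.18  0.03] turn [0.003 0.004 0.004]
```

```bash
python3 -m creep '[[[1,0,0,0,0,0,0],[1,0,0,0,0,0,0],[1,0,0,0,0,0,0],[1,0,0,0,0,0,0],[1,0,0,0,0,0,0],[1,0,0,-2,0,0,0],[1,0,0,-4,0,0,0],[1,0,0,-4,0,0,0],[1,0,0,-4,0,0,0],[1,0,0,0,0,0,0]]]'
python3 -c "
from h import *
need(.57,-.168,.37,0.48+np.pi)"
```

```text
clock: 6.2
position: [0.5232, 0.1861, 0.3835]
tool_rot: [3.141, 0.005, -2.96]
force: [-0.4, -0.3, -0.1]
grip_width: 0.0852
finger_force: 0.0
t 6.2 pos [0.5232 0.1861 0.3835] rpy [ 3.141  0.005 -2.96 ] q [-0.31  0.44 -0.18  1.8   0.1   0.9   1.21] w 0.0852 F [-0.4 -0.3 -0.1] ff 0.0
shift cm [  1.81 -35.68   1.3 ] turn [ 0.     0.005 -0.298]
```

```bash
python3 -m creep '[[[1,0.2,-3.6,0,0,0,0],[1,0.2,-3.6,0,0,0,0],[1,0.2,-3.6,0,0,0,0],[1,0.2,-3.6,0,0,0,0],[1,0.2,-3.6,0,0,0,0],[1,0.2,-3.6,0,0,0,0],[1,0.2,-3.6,0,0,0,0],[1,0.2,-3.6,0,0,0,0],[1,0.2,-3.6,0,0,0,0],[1,0,0,0,0,0,-0.15],[1,0,0,0,0,0,-0.15],[1,0,0,0,0,0,0]]]' 60
python3 -c "
from h import *
need(.57,-.168,.37,0.48+np.pi)
for n in ('side','top'): grab(n,n+'2')
a=load('top2')['image'][180:260,215:295];b=load('side2')['image'][140:220,255:335]
cv2.imwrite('pics/d2.png',cv2.resize(np.hstack([a,b]),None,fx=5,fy=5,interpolation=cv2.INTER_CUBIC))"
```

```text
clock: 7.7
position: [0.5635, -0.1361, 0.3799]
tool_rot: [3.141, -0.001, -2.66]
force: [0.7, -0.1, 0.6]
grip_width: 0.0851
finger_force: 0.0
t 7.7 pos [ 0.5635 -0.1361  0.3799] rpy [ 3.141e+00 -1.000e-03 -2.660e+00] q [ 0.27  0.48 -0.18  1.74  0.11  0.93  2.09] w 0.0851 F [ 0.7 -0.1  0.6] ff 0.0
shift cm [ 0.9  -3.13  0.99] turn [ 0.001 -0.001  0.001]
```

View pics/d2.png

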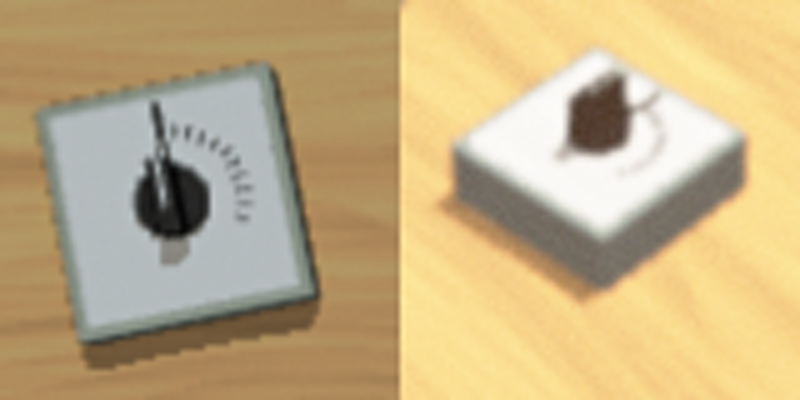

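The nose at crop (162,150) touches the lower end of the zero bar at (160,138). I'll put a number on it.

Run:
```python
from h import *
t=load('top2')
def c(o,l): return (np.array(l,float)+.5)/5-.5+np.array(o)
C=np.array([.5231,.1860])
for n,p,z in(('zero',(157.5,120),.05),('nose',(162,150),.056),('noseL',(159,150),.056),('noseR',(165,150),.056)):
    q=atz(t,c((215,180),[p]),z)[0,:2]-C; print(n,q.round(4),np.arctan2(q[1],q[0]).round(3))
q=atz(t,c((215,180),[(166,206),(161,160)]),.094);print(np.arctan2(*(q[1]-q[0])[1::-1]))
# template: correlate rotated patch of dial top before/after
a=cv2.resize(load('top0')['image'][195:240,225:275],None,fx=8,fy=8,interpolation=3)
b=cv2.resize(t['image'][195:240,225:275],None,fx=8,fy=8,interpolation=3)
cv2.imwrite('pics/z.png',np.hstack([a,b]))
```

```text
zero [0.0482 0.0095] 0.195
nose [0.03   0.0062] 0.202
noseL [0.0301 0.0079] 0.257
noseR [0.03   0.0044] 0.147
0.10018124671926619
```

View pics/z.png

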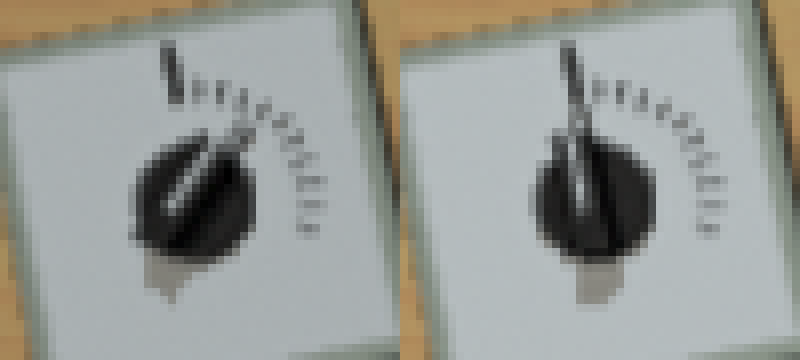

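The pointer is in line with the zero bar, at 0.20 against 0.195 rad. Next is the cassette.

```bash
python3 -m creep '[[[1,0.9,-3.1,1,0,0,0],[1,0,0,2,0,0,0],[1,0,0,3,0,0,0],[1,0,0,2,0,0,0],[1,0,0,0,0,0,0],[1,0,0,0,0,0,0]]]'
python3 -c "
from h import *
need(.57,-.168,.244,0.48+np.pi)
for n in ('side','top'): grab(n,n+'3')
a=load('side3')['image'][130:270,310:450]
cv2.imwrite('pics/e3.png',cv2.resize(a,None,fx=4,fy=4,interpolation=cv2.INTER_CUBIC))"
```

```text
clock: 8.55
position: [0.5704, -0.1675, 0.3014]
tool_rot: [-3.141, 0.0, -2.66]
force: [0.2, -0.6, 0.1]
grip_width: 0.0853
finger_force: 0.0
t 8.55 pos [ 0.5704 -0.1675  0.3014] rpy [-3.141  0.    -2.66 ] q [ 0.3   0.6  -0.16  1.77  0.13  0.78  2.12] w 0.0853 F [ 0.2 -0.6  0.1] ff 0.0
shift cm [ 0.06 -0.03  5.74] turn [-0.001  0.     0.001]
```

View pics/e3.png

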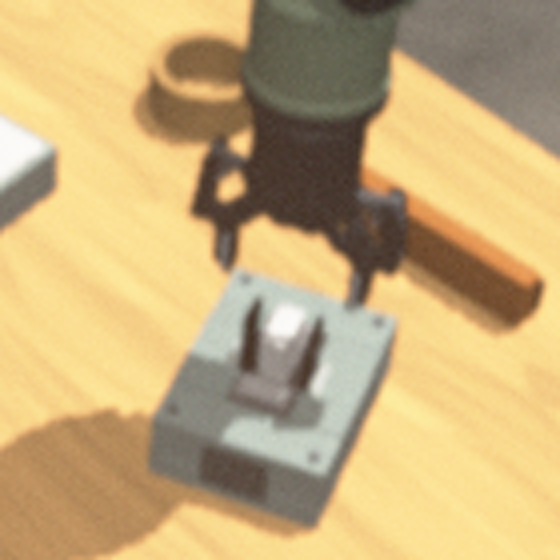

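The fingers, with tips near (228,265) and (358,300), straddle the two dark tabs at (250,330) and (315,350) symmetrically. I'll descend and pinch.

```bash
python3 -m creep '[[[1,0,0,2,0,0,0],[1,0,0,2,0,0,0],[1,0,0,1.7,0,0,0],[1,0,0,0,0,0,0],[0,0,0,0,0,0,0],[-1,0,0,0,0,0,0],[-1,0,0,0,0,0,0],[-1,0,0,0,0,0,0],[-1,0,0,0,0,0,0],[-1,0,0,0,0,0,0]]]' 60
python3 -c "
from h import *
need(.57,-.168,.244,0.48+np.pi)"
```

```text
clock: 9.9
position: [0.5703, -0.1671, 0.2455]
tool_rot: [-3.141, 0.001, -2.659]
force: [-8.0, 5.2, 26.6]
grip_width: 0.0305
finger_force: 58.2
t 9.9 pos [ 0.5703 -0.1671  0.2455] rpy [-3.141e+00  1.000e-03 -2.659e+00] q [ 0.29  0.68 -0.15  1.8   0.15  0.68  2.11] w 0.0305 F [-8.   5.2 26.6] ff 58.18488121032715
shift cm [ 0.07 -0.07  0.15] turn [-0.     0.001  0.002]
```

```bash
python3 -c "
from h import *
for n in ('side','top'): grab(n,n+'4')
a=load('side4')['image'][150:270,320:440];b=load('side4')['image'][190:240,350:400]
cv2.imwrite('pics/e4.png',cv2.resize(a,None,fx=5,fy=5,interpolation=cv2.INTER_CUBIC))"
```

```text
(no output)
```

View pics/e4.png

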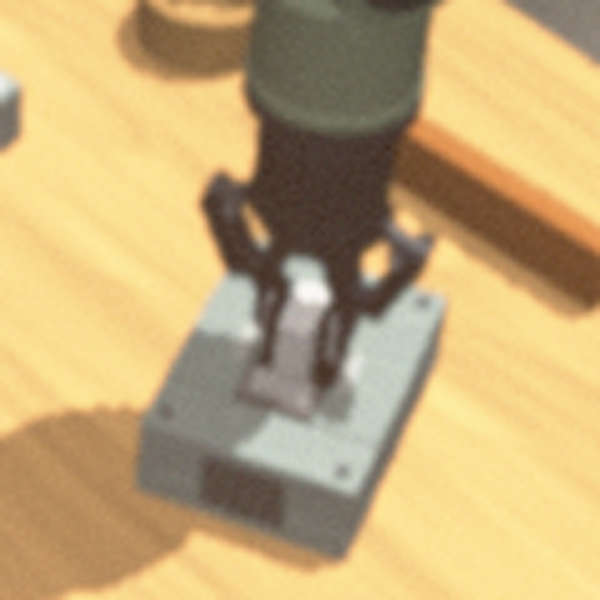

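The fingers hold both tabs, at about (270,335) and (330,355). The upward force fits the pads swinging forward against the seated cassette. I'll lift gently and watch the force.

```bash
python3 -m creep '[[[-1,0,0,-0.3,0,0,0],[-1,0,0,-0.3,0,0,0],[-1,0,0,-0.4,0,0,0],[-1,0,0,-0.5,0,0,0],[-1,0,0,0,0,0,0]]]'
```

```text
clock: 10.62
position: [0.5702, -0.1676, 0.2591]
tool_rot: [-3.141, 0.0, -2.66]
force: [0.2, -0.1, -3.6]
grip_width: 0.0294
finger_force: 60.0
```

The load is 3.6 N, about 0.37 kg, so the cassette is free of its catches. I'll keep lifting.

```bash
python3 -m creep '[[[-1,0,0,-1,0,0,0],[-1,0,0,-1.6,0,0,0],[-1,0,0,-2,0,0,0],[-1,0,0,-2,0,0,0],[-1,0,0,-2,0,0,0],[-1,0,0,-2,0,0,0],[-1,0,0,-1.5,0,0,0],[-1,0,0,-0.7,0,0,0],[-1,0,0,0,0,0,0],[-1,0,0,0,0,0,0],[-1,0,0,0,0,0,0]]]'
python3 -c "
from h import *
for n in ('side','top'): grab(n,n+'5')
a=load('side5')['image'][80:280,280:440];b=load('top5')['image'][130:290,210:410]
a=cv2.resize(a,(400,500),interpolation=2);b=cv2.resize(b,(400,320),interpolation=2);b=np.vstack([b,cv2.resize(load('top5')['image'][195:240,222:322],(400,180),interpolation=2)])
cv2.imwrite('pics/e5.png',np.hstack([a,b]))"
```

```text
clock: 12.0
position: [0.57, -0.1675, 0.3861]
tool_rot: [3.141, -0.001, -2.659]
force: [-0.2, -0.1, -2.2]
grip_width: 0.0298
finger_force: 60.0
```

View pics/e5.png

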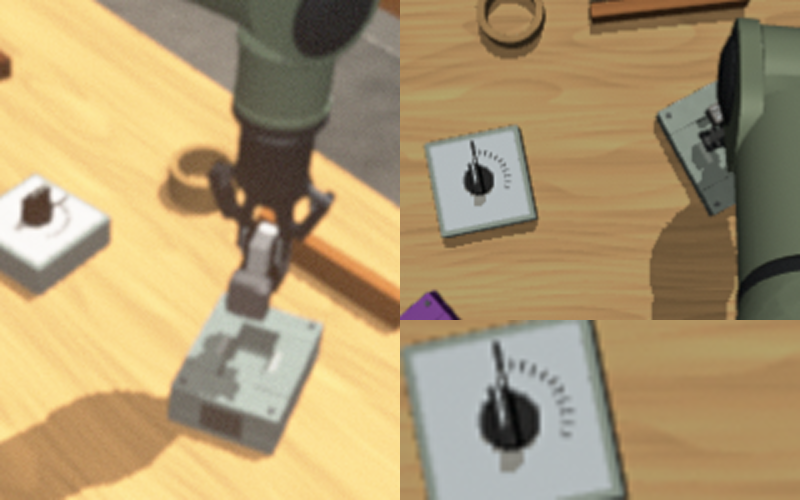

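The cassette is held above the empty bay and the dial is still on zero. I'll check the height and tilt from the side view: near-end bottom edge at crop (230–268, 305–317).

Run:
```python
from h import *
s=load('side5')
c=np.array([.570,-.1675]);x=np.array([.887,.462])
def z(p,off):
    o,d=ray(s,[p]); d=d[0]; # intersect vertical plane x.(q-c)=off
    k=(off-x@(o[:2]-c))/(x@d[:2]); return (o+k*d).round(4)
P=lambda a,b:(280+a*.4,80+b*.4)
print('bottom near edge',z(P(230,306),-.045),z(P(266,317),-.045))
print('shoulder near top',z(P(236,270),-.045),z(P(274,285),-.045))
q=[P(262,225),P(250,290)]
print('depth top/near face',bydepth(s,q).round(3).tolist()); print(bot.observe()['force'])
```

```text
bottom near edge [ 0.5227 -0.174   0.1691] [ 0.5416 -0.2104  0.1695]
shoulder near top [ 0.5238 -0.1761  0.2231] [ 0.5434 -0.2138  0.2184]
depth top/near face [[0.579, -0.155, 0.242], [0.532, -0.192, 0.202]]
[-0.39323448 -0.3269223  -2.59179149]
```

The near-end height reads a little high, so I'll check the tilt properly by fitting planes to the depth points.

Run:
```python
from h import *
s=load('side5')
v,u=np.mgrid[150:215,360:405]; p=np.c_[u.ravel(),v.ravel()]
Q=bydepth(s,p); c=np.array([.570,-.1675]);a=np.array([.887,.462]);b=np.array([-.462,.887])
L=np.c_[(Q[:,:2]-c)@a,(Q[:,:2]-c)@b,Q[:,2]]
m=(abs(L[:,0])<.07)&(abs(L[:,1])<.025)&(L[:,2]>.15)&(L[:,2]<.26)
L,p=L[m],p[m]; 
for z in np.arange(.155,.255,.01):
    k=(abs(L[:,2]-z)<.005)&(abs(L[:,1])<.018)
    if k.sum(): print(z.round(3),k.sum(),'x med',np.median(L[k,0]).round(4),np.percentile(L[k,0],[10,90]).round(4))
print('zmin pct',np.percentile(L[:,2],[1,3,97,99]).round(4))
```

```text
0.155 3 x med -0.0419 [-0.0436 -0.0406]
0.165 29 x med -0.0471 [-0.0485 -0.0442]
0.175 38 x med -0.0474 [-0.0499 -0.0446]
0.185 38 x med -0.0468 [-0.0489  0.0076]
0.195 48 x med -0.0462 [-0.0491 -0.0121]
0.205 132 x med -0.0342 [-0.0463 -0.0153]
0.215 36 x med -0.0206 [-0.0237 -0.0145]
0.225 45 x med -0.0181 [-0.023  -0.0105]
0.235 50 x med -0.0155 [-0.0224  0.0022]
0.245 93 x med -0.0069 [-0.0187  0.0096]
zmin pct [0.1621 0.1644 0.2505 0.2566]
```

The end face is vertical, the shoulder is at 0.205 m and the underside at about 0.161 m. So the cassette is upright, 10 cm above the dock top. I'm handing in.

```bash
python3 -c "
from h import *
print(bot.job_done())"
```

```text
the job is handed in; nothing more can be done
None
```

I turned the dial to zero (within the accuracy of the camera reading) and then lifted the cassette out of its dock. It was held upright and still, about 10 cm above the dock top, when I handed the job in at about 12 s; no verdict was returned.

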